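# Load the vial labeller and hold its dancer at the flag for threading

## Robot

A 7-joint arm with a two-finger parallel gripper is mounted at the origin on the work surface. World frame = base frame: x ahead of the robot, y to its left, z up, the work surface at z = 0. Lengths are in m, angles in rad, forces in N, time in s.
With the tool pointing down it reaches from about 0.4 to 0.85 m from the base axis. Payload 4.4 kg.
Tool frame: the origin (TCP) lies at the very end of the fingers, on their centre line; the grasp point (between the pads) lies 19 mm behind it; z points along the fingers, y is the direction in which the jaws open and shut (so a half turn about z gives the same grasp; the last joint's range is limited). The gripper opens to 94 mm and grips with 3 to 60 N. Pads are 16 mm wide; open, the fingers measure 119 mm over their backs; the gripper's body (75 mm by 177 mm) begins 78 mm behind the grasp point.
Start: joints at [-1.411, 0.628, 0.038, 1.517, -0.027, 0.996, -0.02], TCP at [0.145, 0.634, 0.205] pointing down, gripper open.
Joint ranges: [-3.06, 3.06], [-0.37, 2.12], [-1.25, 1.32], [0.18, 2.47], [-1.1, 4.24], [0.23, 1.98], [-2.94, 2.94]. Speed limits (rad/s): [2.57, 2.57, 3.14, 3.14, 3.14, 3.14, 3.14].

## Interface

Orientations are given as [roll, pitch, yaw] about the fixed x, y, z axes, in that order (R = Rz(yaw) Ry(pitch) Rx(roll)).
In Python, from bench import monitor, capture, ticket gives the robot as it stands.
- The arm moves only by the tool move_arm, never from a script. Its arguments are lists of equal length, an entry for each row: "delta_pos": the shift along the world's x, y, z in cm, a list of three; "spin": the turn about the world's z in rad; "fingers": the closure, from 0 (fully open) to 1 (shut). In form: {"delta_pos": [[dx, dy, dz], ...], "spin": [spin, ...], "fingers": [fingers, ...]}. A call has 1 to 12 rows; each row shifts and turns the commanded pose from where the row before left it; what a row does not reach is not made up. A row lasts 1/10 s, in which the tool goes at most 50 mm and 8.59 degrees, less where a joint would pass 70% of its speed; a pose out of reach is approached as far as the arm can. A call is refused whole if a number of a shift passes 5 or a number of a turn 0.15, either way. A call with a gripper value outside its range is refused whole. The fingers move at their own pace and stop on an object; the grip force is fixed at half the most. Time passes only in rows, so rows that do not move let the fingers close. It gives the time, the measured TCP pose, the force and the opening at its end, in the units of the state.
- monitor.state(): the state, without advancing time (a new reading comes with each control period).
- capture(name): name is "scene" or "top"; returns a dict with "color" (400x640x3 uint8, red, green, blue), "camera_matrix" (3x3 intrinsics, pixels), "k1" (the pictures are not rectified: a ray, as slopes to the right and down, at radius r is drawn at 1 + k1 r^2 times it, then the intrinsics apply), "T" (4x4, takes a point from camera to world coordinates). Camera axes: x right, y down, z forward; pixel columns grow to the right and rows downward; lengths in m; the calibration is good to about 2 mm. A picture is of the moment at which its call begins. There is no depth.
- ticket.sign_off(): hands the job in, once; it reports no verdict.
The state is a dict: "t": time; "joint_pos": joint angles; "qvel": joint speeds; "joint_efforts": joint torques, N m; "tool_pos": TCP position; "eef_rot": TCP orientation; "force": force on the tool from outside, world axes, zero at the start; "torque": the same for the moment, N m; "opening": finger opening in m.
Only numpy, scipy, OpenCV 4.12 (cv2) and the standard library are available. Lean on these libraries where they do the work, as an engineer would, in place of code of your own. Each camera call takes 0.05 s, during which the arm holds its last target.

## Task

Put the cream label roll on the vial labeller's bare supply spindle, lowering it (not dropping it) until it sits flat on the grey platen, and let go of it. Then take the black knob of the spring-loaded dancer slide, draw it out until its yellow pointer lines up with the red setting flag, and keep holding it there so that I can thread the web: finish with the knob still in the gripper. Leave the blue ribbon roll, the empty core, the vials and the beaker where they are.

Things in the scene. Friction and masses are not known exactly. Their poses are not given: they have to be found in the camera images.
- label_roll: the roll to load: cream backing with white labels round it, cardboard core; outside diameter 62 mm, 40 mm high, bore 26 mm, about 0.1 kg (it varies); it stands on end on the bench. Origin: centre of its underside, z along its axis, upward.
- labeller: the fixed benchtop vial labeller: white housing 340 mm (x) by 380 mm (y) with an aluminium deck 80 mm above the bench. Origin: centre of its underside; x points to its rear (away from the operator), y to its left, z up. Supply spindle at front left; dancer slide right of the middle; rollers, a rewinder and a vial pocket stand up to 70 mm above the deck at the rear (beyond x = +65 mm); a control strip 30 mm high lies along the front edge on the right (x below -122 mm).
- spindle_seat (a point): the point on the axis of the supply spindle at the top face of its grey platen (100 mm diameter, 6 mm thick, so 86 mm above the bench): the roll's underside centre belongs here. The steel spindle is 21 mm in diameter, with a nose that tapers to 8 mm.
- spindle_tip (a point): top of the supply spindle's nose, 58 mm above the platen; the taper is the last 12 mm.
- dancer (a joint): travel of the dancer slide in m: 0 at rest, growing to 0.075 (stop) as it is drawn out toward the front of the labeller, along the labeller's -x. A spring pulls it back: 3.6 N at rest plus 120 N/m; let go, it returns to 0.
- dancer_knob (a point): on the slide, on the axis of the black upright pull knob, at the middle of the part to grip. The knob is a cylinder 24 mm in diameter; its grip is from 20 mm below to 26 mm above this point (which is 134 mm above the bench). The pale carriage under it has its top 28 mm below this point and is 36 mm wide (it runs 22 mm forward and 82 mm back of the knob); a white idler roller 28 mm in diameter over its flanges, 10 mm lower than the knob, stands on it 64 mm behind the knob.
- dancer_pointer (a point): on the slide, the tip of the yellow pointer, 61 mm to the right (labeller -y) of the knob's axis and level with it along the slide.
- flag: the red setting flag, screwed to the black scale bar to the right of the slide; 10 mm wide along the slide, 20 mm across, top 28 mm above the deck. Its axes are the labeller's. Origin on the deck under its middle. It stands 30 to 55 mm in front of the resting pointer, at a setting that differs from job to job; the pointer tip passes just clear of the flag's near edge (11 mm sideways of its middle).
- ribbon_roll: bystander: dark blue ribbon roll, 62 mm diameter, 25 mm high, standing on end near the label roll. Origin: centre of its underside.
- empty_core: bystander: empty cardboard core, 33 mm diameter, 40 mm high, on end. Origin: centre of its underside.
- pocket_vial: bystander: amber vial with a blue cap, 27 mm diameter, 58 mm high, standing in the vial pocket at the labeller's right rear. Origin: centre of its underside.
- vial_a: bystander: amber vial with a blue cap, 27 mm diameter, 58 mm high, on the bench right of the labeller. Origin: centre of its underside.
- vial_b: bystander: a second such vial. Origin: centre of its underside.
- beaker: bystander: glass beaker, 70 mm diameter, 90 mm high, to the left of the rolls. Origin: centre of its underside.
Mind the look-alikes: they are no part of the job. Of the things shaped like the label_roll, the cream one is meant.

How it is judged:
By the outcome, as a careful person would: the job done as asked, in the order asked, and still so for the second after the job is handed in, while the arm keeps its last pose, push and grip.
It also fails if it takes over 48 s, if anything falls off the work surface, if the arm or the gripper's body presses on something with over 40 N, if the wrist force passes 120 N, or if a joint passes its speed limit or range.

## Working session

There is one attempt and no reset: what is moved stays moved. The work goes in short steps, Python scripts to look and compute and a tool call to move; the robot and the scene stay as the last step left them, time stands still between calls to the robot, and variables do not carry over. Pictures are saved under pics/ and viewed, and the job is handed in when it is done.

Besides the shell and the picture viewer there is one more tool, called after "Request:" as name([rows], argument=value, ...), one row to a line, values as JSON. move_arm: Moves the arm, as the interface text tells. Its arguments: {"type":"object","properties":{"delta_pos":{"type":"array"},"spin":{"type":"array"},"fingers":{"type":"array"}},"required":["delta_pos","spin","fingers"]}

```bash
mkdir -p pics; ls
cat > h.py <<'E'
import numpy as np, cv2
from bench import monitor, capture, ticket
def save(c,n): cv2.imwrite('pics/'+n+'.png',c['color'][:,:,::-1])
def ray(c,u,v):
    K=np.array(c['camera_matrix']);k=float(c['k1'])
    d=np.array([k,0,0,0.0])
    # undistort iterative
    p=cv2.undistortPointsIter(np.array([[[u,v]]],float),K,d,None,None,(3,100,1e-12)).ravel()
    T=np.array(c['T']); r=T[:3,:3]@np.array([p[0],p[1],1]); return T[:3,3],r
def onz(c,u,v,z):
    o,r=ray(c,u,v); return o+r*(z-o[2])/r[2]
def proj(c,P):
    T=np.array(c['T']); q=np.linalg.inv(T)@np.append(P,1); s=q[:2]/q[2]; s=s*(1+c['k1']*(s@s)); K=np.array(c['camera_matrix']); return (K@np.append(s,1))[:2]
def tri(c1,p1,c2,p2):
    o1,r1=ray(c1,*p1);o2,r2=ray(c2,*p2)
    A=np.stack([r1,-r2],1);s=np.linalg.lstsq(A,o2-o1,rcond=None)[0]
    a=o1+r1*s[0];b=o2+r2*s[1]; return (a+b)/2,np.linalg.norm(a-b)
def load(n): return np.load('pics/'+n+'.npy',allow_pickle=True).item()
def shot(cam,n):
    c=capture(cam); save(c,n); np.save('pics/'+n+'.npy',c,allow_pickle=True); return c
E
python3 - <<'E'
from h import *
for n in('scene','top'):
    c=shot(n,n+'0'); print(c['camera_matrix'],c['k1'],np.round(c['T'],3))
print(monitor.state())
E
```

```text
pics
[[518.45027446   0.         324.13597248]
 [  0.         518.45027446 204.60428027]
 [  0.           0.           1.        ]] 0.026982379610712884 [[ 0.265  0.561 -0.784  1.682]
 [ 0.964 -0.139  0.227 -0.305]
 [ 0.018 -0.816 -0.577  0.927]
 [ 0.     0.     0.     1.   ]]
[[482.25077435   0.         317.39860182]
 [  0.         482.25077435 200.91196202]
 [  0.           0.           1.        ]] -0.14130757508751676 [[-0.015 -0.986  0.166  0.269]
 [-1.     0.015  0.003  0.02 ]
 [-0.005 -0.166 -0.986  1.764]
 [ 0.     0.     0.     1.   ]]
{'t': 0.1, 'joint_pos': array([-1.41080402,  0.62926089,  0.03841935,  1.51820129, -0.02701623,
        0.99628943, -0.02001826]), 'qvel': array([-0.00268032, -0.00196874,  0.0011543 , -0.00333611,  0.00066855,
        0.00247353, -0.00043792]), 'joint_efforts': array([ 2.57656691e-03, -5.50794232e+01,  1.14781335e+00, -1.87119144e+01,
       -5.19886706e-02,  1.91603357e-02,  7.85095790e-05]), 'tool_pos': array([0.14534399, 0.63296393, 0.20466223]), 'eef_rot': array([-3.13995039e+00, -1.32708082e-05,  2.91579531e+00]), 'force': array([-0.39922748, -0.62231648,  0.39499888]), 'torque': array([-0.0173654 , -0.02328207, -0.01033571]), 'opening': 0.09406737830595648}
```

View pics/scene0.png

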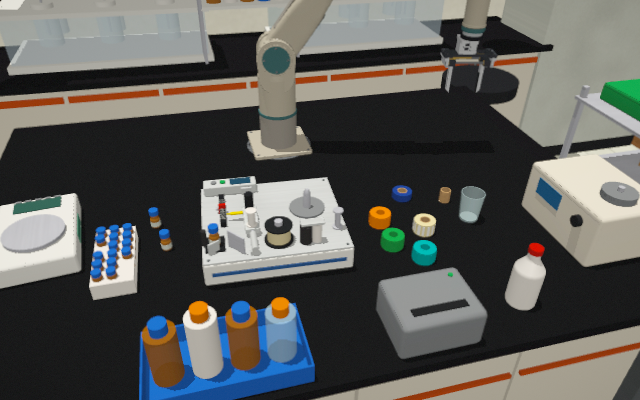

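View pics/top0.png

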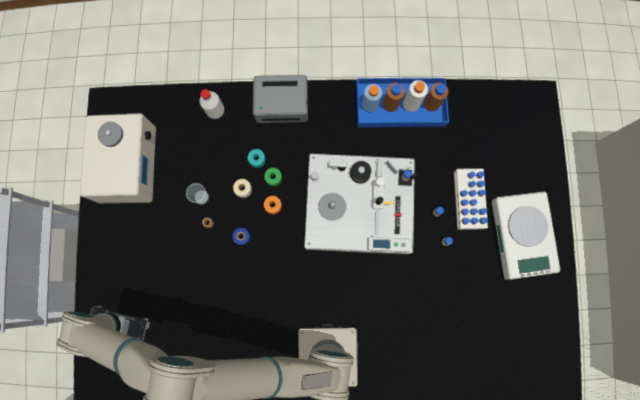

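Both views show several things that could be taken for the label roll. Their top-view pixels are cream (242,187), orange (272,205), green (273,177), teal (256,158), dark blue (241,236) and brown core (207,222). The one I choose is the cream roll, at scene pixel (424,225). The bare spindle is at top (332,206) / scene (307,200), and the knob is at about top (379,202) / scene (249,200). Next I'll take close crops.

Run:
```python
import cv2
a=cv2.imread('pics/scene0.png');b=cv2.imread('pics/top0.png')
cv2.imwrite('pics/c1.png',cv2.resize(a[165:285,190:360],None,fx=4.7,fy=4.7,interpolation=cv2.INTER_CUBIC))
cv2.imwrite('pics/c2.png',cv2.resize(b[145:260,295:425],None,fx=5,fy=5,interpolation=cv2.INTER_CUBIC))
x=cv2.resize(a[180:270,360:490],None,fx=3,fy=3,interpolation=cv2.INTER_CUBIC)
y=cv2.resize(b[145:245,180:290],None,fx=2.7,fy=2.7,interpolation=cv2.INTER_CUBIC)[:270]
cv2.imwrite('pics/c3.png',cv2.hconcat([x,y]))
```

```text
(no output)
```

View pics/c1.png

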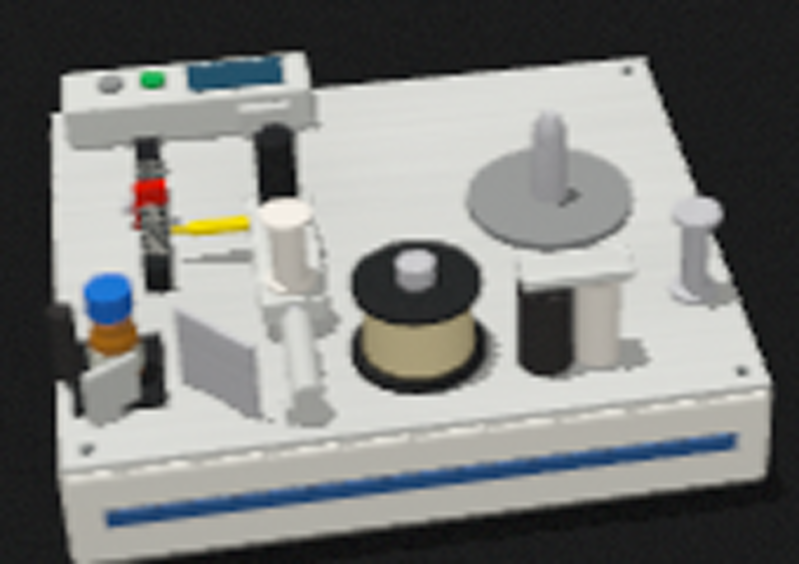

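View pics/c2.png

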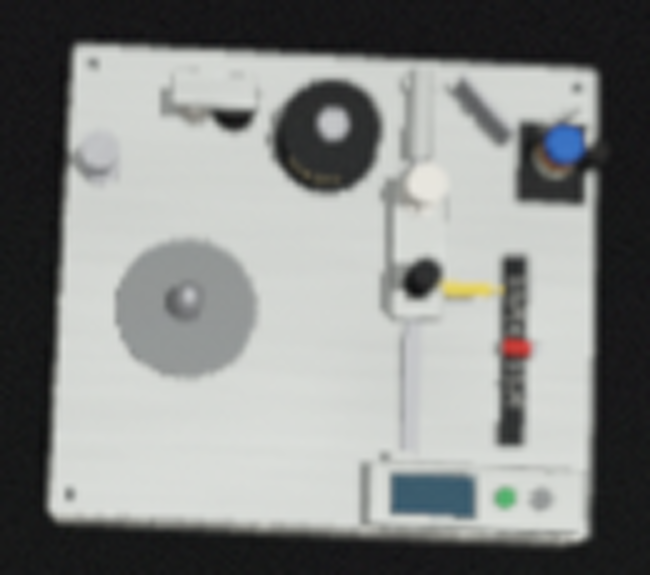

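View pics/c3.png

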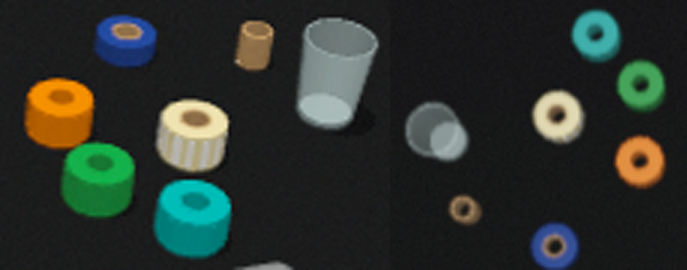

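The crop confirms it. The cream roll has white label stripes on its side, bore at scene ≈(425,219), and the coloured rolls, core and beaker are clearly different. The resting pointer is at top ≈(394,203) and the red flag at ≈(398,215). Next is measuring.

```bash
cat > m1.py <<'E'
from h import *
def big(c,x0,y0,x1,y1,s=8):
    im=cv2.resize(c['color'][y0:y1,x0:x1],None,fx=s,fy=s,interpolation=cv2.INTER_CUBIC)
    return im
def tofull(p,x0,y0,s=8): return ((np.asarray(p)+.5)/s-.5)+np.array([x0,y0])
def blobs(mask,amin):
    cs,h=cv2.findContours(mask.astype(np.uint8),cv2.RETR_CCOMP,cv2.CHAIN_APPROX_NONE)
    out=[]
    for i,k in enumerate(cs):
        if cv2.contourArea(k)>amin and len(k)>5:
            out.append((cv2.contourArea(k)/64,k,h[0][i][3]))
    return out
def show(c,box,f,amin=100):
    im=big(c,*box); hsv=cv2.cvtColor(im,cv2.COLOR_RGB2HSV).astype(int)
    m=f(hsv[...,0],hsv[...,1],hsv[...,2])
    r=[]
    for a,k,par in blobs(m,amin):
        M=cv2.moments(k);e=cv2.fitEllipse(k)
        cen=tofull([M['m10']/M['m00'],M['m01']/M['m00']],*box[:2])
        b=cv2.boundingRect(k)
        print('area',round(a,1),'hole' if par>=0 else 'out','cen',cen.round(2),'ell',tofull(e[0],*box[:2]).round(2),np.round(np.array(e[1])/8,1),round(e[2]),'bbox',tofull(b[:2],*box[:2]).round(1),tofull([b[0]+b[2],b[1]+b[3]],*box[:2]).round(1))
E
python3 - <<'E'
from m1 import *
S=load('scene0');T=load('top0')
print('cream top');show(T,(225,170,260,205),lambda h,s,v:(v>90))
print('cream scene');show(S,(405,205,445,243),lambda h,s,v:(v>90))
print('bore scene');show(S,(405,205,445,243),lambda h,s,v:(v>60)&(s>95))
print('platen top');show(T,(310,185,352,228),lambda h,s,v:(v<165))
print('spind');
print('yellow T');show(T,(375,190,405,225),lambda h,s,v:(s>130)&(h>20)&(h<35)&(v>120))
print('yellow S');show(S,(220,200,250,225),lambda h,s,v:(s>130)&(h>20)&(h<35)&(v>120))
print('red T');show(T,(385,205,410,225),lambda h,s,v:(s>120)&((h<8)|(h>172))&(v>90))
print('red S');show(S,(210,195,235,218),lambda h,s,v:(s>120)&((h<8)|(h>172))&(v>90))
print('knob T');show(T,(370,192,388,210),lambda h,s,v:(v<70))
print('knob S');show(S,(236,185,262,210),lambda h,s,v:(v<70))
# zoom images
cv2.imwrite('pics/z1.png',cv2.hconcat([cv2.resize(S['color'][205:243,405:445,::-1],(400,400),interpolation=cv2.INTER_NEAREST),cv2.resize(T['color'][170:205,225:260,::-1],(400,400),interpolation=cv2.INTER_NEAREST)]))
cv2.imwrite('pics/z2.png',cv2.hconcat([cv2.resize(S['color'][180:220,285:330,::-1],(400,356),interpolation=cv2.INTER_NEAREST),cv2.resize(T['color'][188:224,312:352,::-1],(396,356),interpolation=cv2.INTER_NEAREST)]))
cv2.imwrite('pics/z3.png',cv2.hconcat([cv2.resize(S['color'][185:225,210:270,::-1],(450,300),interpolation=cv2.INTER_NEAREST),cv2.resize(T['color'][180:220,370:410,::-1],(300,300),interpolation=cv2.INTER_NEAREST)]))
E
```

```text
cream top
area 281.5 out cen [241.88 187.65] ell [241.87 187.65] [18.4 19.5] 146 bbox [232.3 178.1] [251.3 197.3]
area 14.4 hole cen [241.85 187.6 ] ell [241.85 187.6 ] [3.8 4.8] 54 bbox [239.6 185.3] [244.2 189.8]
cream scene
area 40.4 out cen [423.05 241.18] ell [422.92 241.14] [ 3.2 18.9] 90 bbox [414.3 239.4] [432.2 242.6]
area 473.5 out cen [423.69 224.56] ell [423.7  224.56] [24.4 24.8] 6 bbox [411.7 212.6] [435.9 236.9]
bore scene
area 45.4 out cen [423.   241.09] ell [422.85 241.05] [ 3.4 20.1] 90 bbox [413.9 239.3] [432.6 242.6]
area 45.1 out cen [424.73 219.13] ell [424.72 219.13] [ 5.7 10.1] 99 bbox [419.8 216.1] [429.9 222.3]
platen top
area 572.9 out cen [331.55 206.27] ell [331.55 206.27] [26.6 27.5] 89 bbox [317.8 192.9] [345.4 219.6]
area 5.7 hole cen [332.4  203.64] ell [332.41 203.64] [2.5 2.9] 179 bbox [331.2 202.2] [333.8 205.2]
spind
yellow T
area 8.6 out cen [387.69 202.51] ell [387.46 202.51] [1.4 9. ] 90 bbox [383.9 201.8] [391.9 203.4]
yellow S
area 42.5 out cen [234.98 212.67] ell [235.53 212.61] [ 3.2 18.4] 84 bbox [226.1 210.4] [242.6 214.7]
red T
area 15.7 out cen [397.67 214.09] ell [397.66 214.09] [3.9 5.2] 98 bbox [395.3 212.2] [400.4 216.1]
red S
area 37.1 out cen [221.52 205.49] ell [221.47 205.56] [6.5 7.9] 67 bbox [218.1 202.3] [225.2 209.2]
knob T
area 29.8 out cen [378.7  200.35] ell [378.69 200.36] [5.2 7.4] 42 bbox [375.6 197.1] [382.1 203.8]
knob S
area 110.3 out cen [248.23 199.16] ell [248.23 199.38] [ 8.5 18. ] 176 bbox [243.9 191.2] [252.7 207.4]
```

View pics/z1.png

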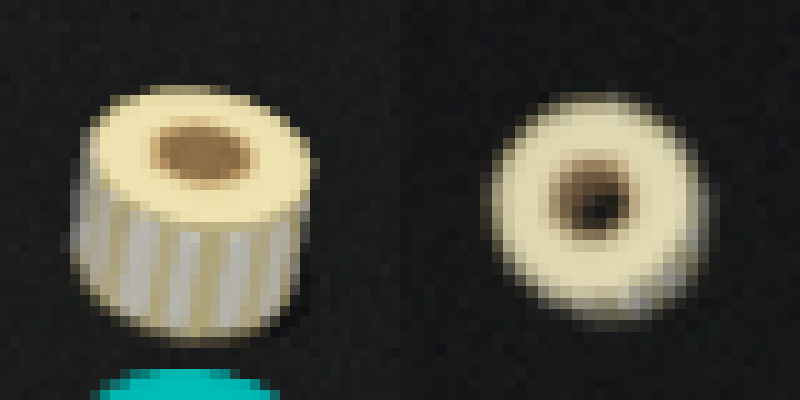

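View pics/z2.png

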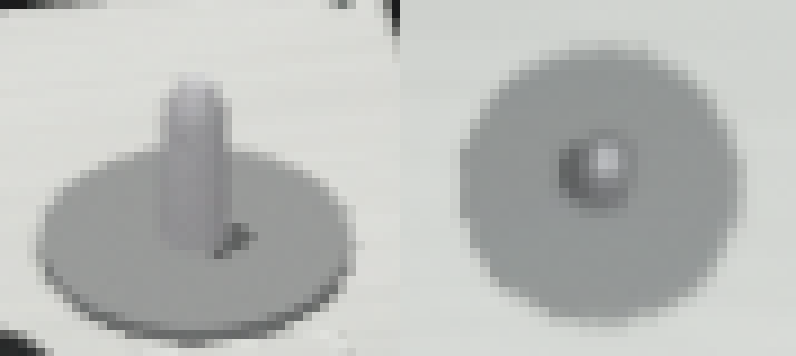

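View pics/z3.png

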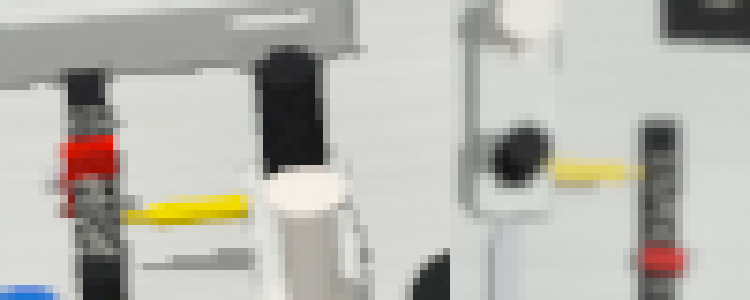

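Run:
```python
from m1 import *
S=load('scene0');T=load('top0')
def r(x): return np.round(x,4)
print('roll top face tri',tri(T,(241.1,187.0),S,(424.73,219.13)))
print(' on z.04',r(onz(T,241.1,187.0,.04)),r(onz(S,424.73,219.13,.04)))
print('tip tri',tri(T,(332.3,203.65),S,(306.2,188.3)))
print(' z.144',r(onz(T,332.3,203.65,.144)),r(onz(S,306.2,188.3,.144)))
show(S,(285,190,330,222),lambda h,s,v:(v<165))
print('platen z.086',r(onz(T,331.55,206.27,.086)),r(onz(T,331.55,206.27,.083)))
print('knob T blob z.137',r(onz(T,378.7,200.35,.137)))
print('flag T z.108',r(onz(T,397.67,214.09,.107)),'S',r(onz(S,221.52,205.49,.1)))
print('ptr tip T z.134', r(onz(T,392.5,202.7,.134)),'S',r(onz(S,225.8,213.7,.134)),tri(T,(392.5,202.7),S,(225.8,213.7)))
print('yellow left end',tri(T,(383.9,202.4),S,(242.6,211.5)))
# deck corners: hull of white in top
im=T['color'];hsv=cv2.cvtColor(im,cv2.COLOR_RGB2HSV)
m=((hsv[...,2]>120)&(hsv[...,1]<60)).astype(np.uint8);m[:145]=0;m[262:]=0;m[:,:295]=0;m[:,425:]=0
k=max(cv2.findContours(m,0,1)[0],key=cv2.contourArea)
rc=cv2.minAreaRect(k);bx=cv2.boxPoints(rc)
print('deck corners',[ (b.round(1),r(onz(T,*b,.08))[:2]) for b in bx])
P=np.array([onz(T,*p[0],.08)[:2] for p in cv2.convexHull(k).astype(float)],np.float32)
rr=cv2.minAreaRect(P);print('deck rect world',rr,cv2.boxPoints(rr))
```

```text
roll top face tri (array([0.61501113, 0.30399363, 0.03962655]), np.float64(0.001055634515918532))
 on z.04 [0.6147 0.3034 0.04  ] [0.6155 0.3043 0.04  ]
tip tri (array([ 0.53120847, -0.02509629,  0.1438607 ]), np.float64(0.001480029831603178))
 z.144 [ 0.531  -0.0258  0.144 ] [ 0.5316 -0.0244  0.144 ]
area 24.4 out cen [287.31 219.44] ell [287.18 219.45] [4.7 8.1] 113 bbox [284.6 216.4] [291.8 221.6]
area 624.9 out cen [306.5  206.69] ell [306.51 206.19] [25.3 33.4] 90 bbox [288.9 190.3] [323.9 218.6]
platen z.086 [ 0.5311 -0.0246  0.086 ] [ 0.5316 -0.0247  0.083 ]
knob T blob z.137 [ 0.5411 -0.1853  0.137 ]
flag T z.108 [ 0.4966 -0.2537  0.107 ] S [ 0.4945 -0.2539  0.1   ]
ptr tip T z.134 [ 0.5327 -0.233   0.134 ] S [ 0.5824 -0.2494  0.134 ] (array([ 0.53753355, -0.24268351,  0.10056471]), np.float64(0.00902167635434649))
yellow left end (array([ 0.53959494, -0.20503894,  0.1030683 ]), np.float64(0.005106585894796397))
deck corners [(array([304.2, 248.3], dtype=float32), array([0.3851, 0.0735])), (array([308.7, 153.2], dtype=float32), array([0.7269, 0.0537])), (array([416.4, 158.4], dtype=float32), array([ 0.7024, -0.3353])), (array([411.9, 253.4], dtype=float32), array([ 0.3606, -0.3028]))]
deck rect world ((0.5440323948860168, -0.1265564262866974), (0.37982606887817383, 0.34255707263946533), 86.34549713134766) [[ 0.3609971  -0.305166  ]
 [ 0.7028576  -0.32700056]
 [ 0.7270677   0.05205315]
 [ 0.38520718  0.07388771]]
```

The two views agree:
- **Roll:** top face centre (0.615, 0.304, 0.040).
- **Spindle:** axis (0.531, −0.025), tip z 0.144.
- **Labeller:** yaw about −3.65°.
- **Flag:** about (0.4955, −0.254), which is roughly 41 mm in front of the pointer.

I'll move above the roll.

Request:
move_arm([
  [2,-1.4,0],
  [3.9,-2.7,0],
  [3.9,-2.7,0],
  [3.9,-2.7,0],
  [3.9,-2.7,0],
  [3.9,-2.7,0],
  [3.9,-2.7,0],
  [3.9,-2.7,0],
  [3.9,-2.7,0],
  [3.9,-2.7,0],
  [3.9,-2.7,0],
  [2,-1.4,0],
], spin=[0,0,0,0,0,0,0,0,0,0,0,0], fingers=[0,0,0,0,0,0,0,0,0,0,0,0])

```text
t: 1.3
tool_pos: [0.5794, 0.3306, 0.205]
eef_rot: [-3.139, 0.002, 2.91]
force: [-0.4, 1.1, -0.3]
opening: 0.0935
```

Request:
move_arm([
  [2,-1.5,0],
  [2,-1.6,0],
  [0,0,-3],
  [0,0,-3],
  [0,0,-2],
  [0,0,0],
  [0,0,0],
  [0,0,0],
], spin=[0,0,0,0,0,0,0,0], fingers=[0,0,0,0,0,0,0,0])

```text
t: 2.1
tool_pos: [0.6164, 0.305, 0.1269]
eef_rot: [3.14, 0.002, 2.916]
force: [0.4, 0.6, -0.5]
opening: 0.094
```

Request:
move_arm([
  [-0.15,-0.1,-2],
  [0,0,-3],
  [0,0,-2],
  [0,0,-1],
  [0,0,0],
  [0,0,0],
], spin=[0,0,0,0,0,0], fingers=[0,0,0,0,0,0])

```text
t: 2.7
tool_pos: [0.615, 0.3041, 0.0469]
eef_rot: [3.14, 0.002, 2.916]
force: [-0.1, 0.8, -0.3]
opening: 0.0939
```

Run:
```python
from h import *
c=shot('scene','s1')
print(monitor.state()['tool_pos'])
cv2.imwrite('pics/s1c.png',cv2.resize(c['color'][130:260,360:500,::-1],None,fx=4.5,fy=4.5,interpolation=cv2.INTER_CUBIC))
```

```text
[0.61519202 0.30408507 0.04713554]
```

View pics/s1c.png

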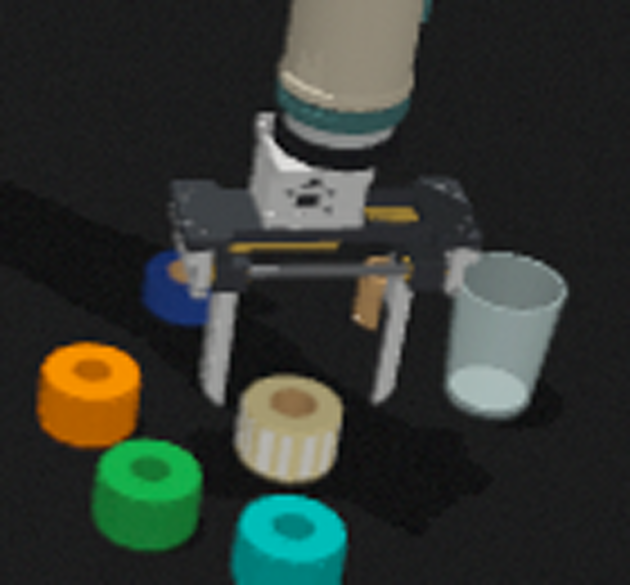

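The roll sits between the open fingers, with its bore at crop (292,402) and the fingertips' midpoint at about (300,400). I'll check the beaker's clearance from the gripper body before lowering.

Run:
```python
from h import *
S=load('scene0');T=load('top0')
print(onz(S,360+490/4.5,130+390/4.5,.0), 'rim z.09',onz(S,360+508/4.5,130+285/4.5,.09),'core',onz(T,207.5,222.5,.04),'green',onz(T,273,176.5,.04))
```

```text
[ 5.88297841e-01  4.66797130e-01 -1.11022302e-16] rim z.09 [0.59395969 0.45874396 0.09      ] core [0.48554631 0.42509804 0.04      ] green [0.65196848 0.18634013 0.04      ]
```

Request:
move_arm([
  [0,0,-2],
  [0,0,-1.4],
  [0,0,-0.5],
  [0,0,0],
  [0,0,0],
  [0,0,0],
  [0,0,0],
  [0,0,0],
  [0,0,0],
  [0,0,0],
  [0,0,0],
], spin=[0,0,0,0,0,0,0,0,0,0,0], fingers=[0,0,0,0,0.6,0.6,0.6,0.6,0.6,0.6,0.6])

```text
t: 3.85
tool_pos: [0.6143, 0.3038, 0.0069]
eef_rot: [3.141, 0.0, 2.916]
force: [-0.5, 0.1, 2.8]
opening: 0.0614
```

Request:
move_arm([
  [0,0,1],
  [0,0,2],
  [0,0,4],
  [0,0,4],
  [0,0,4],
  [0,0,2.5],
  [0,0,1],
  [0,0,0],
  [0,0,0],
], spin=[0,0,0,0,0,0,0,0,0], fingers=[0.6,0.6,0.6,0.6,0.6,0.6,0.6,0.6,0.6])

```text
t: 4.75
tool_pos: [0.613, 0.303, 0.1899]
eef_rot: [-3.14, -0.002, 2.916]
force: [-0.1, 0.1, -1.6]
opening: 0.0615
```

Run:
```python
from h import *
c=shot('scene','s2');d=shot('top','t2')
print(monitor.state())
cv2.imwrite('pics/s2c.png',cv2.hconcat([cv2.resize(c['color'][100:230,350:480,::-1],(400,400),interpolation=cv2.INTER_CUBIC),cv2.resize(d['color'][140:260,170:290,::-1],(400,400),interpolation=cv2.INTER_CUBIC)]))
```

```text
{'t': 4.85, 'joint_pos': array([-0.52168171,  0.6972711 ,  0.03908055,  1.42550422, -0.0294227 ,
        1.02324178,  0.86872363]), 'qvel': array([ 0.00041681,  0.00288592, -0.00098764, -0.0062731 ,  0.00247061,
        0.00152367,  0.00037827]), 'joint_efforts': array([ 1.76263094e-02, -5.98311460e+01,  1.31602507e+00, -1.93856710e+01,
       -1.85474334e-02,  7.40470737e-02, -1.31671418e-04]), 'tool_pos': array([0.61278799, 0.30291276, 0.18928848]), 'eef_rot': array([-3.13908023e+00, -2.92373146e-03,  2.91581515e+00]), 'force': array([ 0.63073001,  0.05436182, -0.88506106]), 'torque': array([ 0.07047747, -0.04360071, -0.01735913]), 'opening': 0.061539325688886815}
```

View pics/s2c.png

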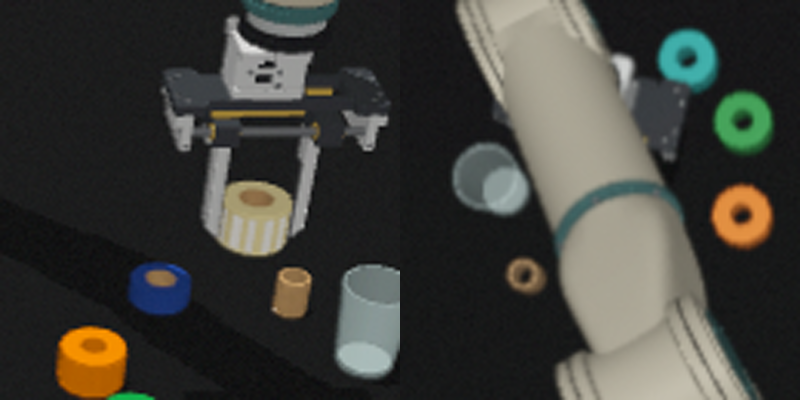

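The roll is held upright between the pads, with its bore at crop (258,197), and the neighbours have not moved. I'll carry it to above the spindle.

Request:
move_arm([
  [-0.4,-1.5,0],
  [-0.7,-3,0.3],
  [-0.9,-3.5,0.2],
  [-0.9,-3.5,0],
  [-0.9,-3.5,0],
  [-0.9,-3.5,0],
  [-0.9,-3.5,0],
  [-0.9,-3.5,0],
  [-0.8,-3.5,0],
  [-0.6,-2.5,0],
  [-0.3,-1.3,0],
  [0,0,0],
], spin=[0,0,0,0,0,0,0,0,0,0,0,0], fingers=[0.6,0.6,0.6,0.6,0.6,0.6,0.6,0.6,0.6,0.6,0.6,0.6])

```text
t: 6.05
tool_pos: [0.5312, -0.0263, 0.1957]
eef_rot: [-3.141, -0.002, 2.912]
force: [0.3, -0.1, -0.9]
opening: 0.0614
```

Request:
move_arm([
  [0,0,0],
  [0,0,0],
  [0,0,0],
], spin=[0,0,0], fingers=[0.6,0.6,0.6])

```text
t: 6.35
tool_pos: [0.5323, -0.0228, 0.1963]
eef_rot: [3.141, -0.0, 2.918]
force: [-0.7, -0.6, -1.2]
opening: 0.0614
```

Run:
```python
from m1 import *
c=shot('scene','s3');d=shot('top','t3')
st=monitor.state();print(st['tool_pos'],st['eef_rot'],st['force'])
print('lift s2: bore on z.222',onz(load('scene0'),433.9,164.0,.222))
cv2.imwrite('pics/s3c.png',cv2.hconcat([cv2.resize(c['color'][120:220,260:360,::-1],(400,400),interpolation=cv2.INTER_CUBIC),cv2.resize(d['color'][140:260,270:390,::-1],(400,400),interpolation=cv2.INTER_CUBIC)]))
```

```text
[ 0.53216496 -0.02336916  0.19637832] [ 3.14128113e+00 -1.55883289e-04  2.91751544e+00] [ 0.76435485 -0.12065274 -1.256731  ]
lift s2: bore on z.222 [0.61360157 0.30594382 0.222     ]
```

View pics/s3c.png

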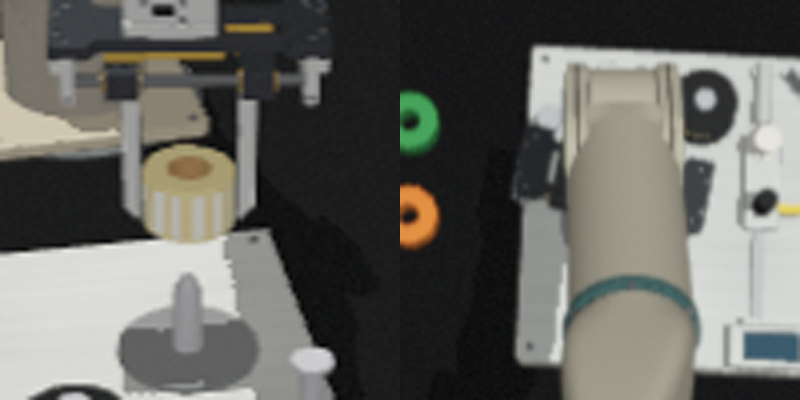

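Run:
```python
from m1 import *
c=load('s3')
show(c,(290,148,325,185),lambda h,s,v:(s>85)&(v>60)&(v<190)&(h>6)&(h<18),200)
show(c,(290,148,325,185),lambda h,s,v:(v>95)&(s>20),1500)
for P in [(.5312,-.025,.229),(.5312,-.025,.144),(.5322,-.0232,.229)]: print(P,proj(c,np.array(P)))
print('tip');show(c,(295,185,315,206),lambda h,s,v:(v>100),300)
for u,v in [(306.9,161.4)]: print(onz(c,u,v,.229))
cv2.imwrite('pics/z4.png',cv2.resize(c['color'][145:215,280:340,::-1],(510,595),interpolation=cv2.INTER_NEAREST))
```

```text
area 37.8 out cen [306.69 161.56] ell [306.7  161.57] [4.9 9.8] 89 bbox [301.8 158.9] [311.8 164.3]
area 516.9 out cen [306.77 168.11] ell [306.79 168.1 ] [25.7 25.9] 154 bbox [294.6 155.7] [318.9 180.7]
area 111.5 out cen [302.47 150.98] ell [301.87 151.01] [ 7.8 20.4] 86 bbox [294.6 147.6] [311.6 155.6]
(0.5312, -0.025, 0.229) [305.88505651 161.39346464]
(0.5312, -0.025, 0.144) [305.96272514 188.25474145]
(0.5322, -0.0232, 0.229) [306.6378399  161.49928239]
tip
area 375.9 out cen [304.54 194.11] ell [304.55 193.93] [22.4 22.9] 151 bbox [294.6 184.6] [314.6 205.6]
[ 0.53186386 -0.02240487  0.229     ]
```

View pics/z4.png

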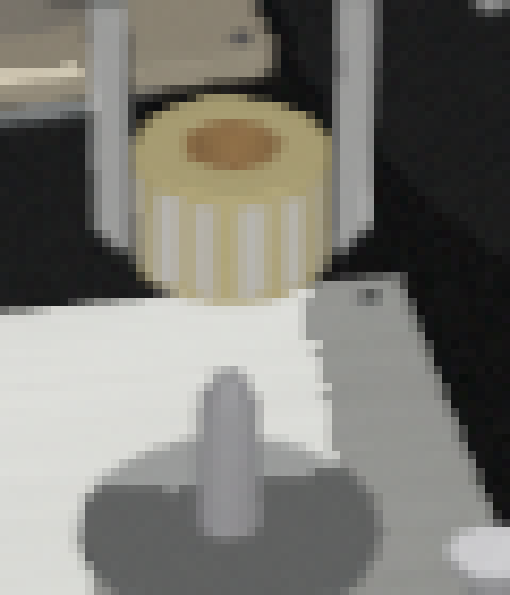

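The roll is centred over the spindle to within 1–2 mm: roll bore column 306.7, spindle 306.2. I'll shift −1.5 mm in y and lower in stages while watching the force.

Request:
move_arm([
  [-0.05,-0.15,-1.5],
  [0,0,-2],
  [0,0,-1.2],
  [0,0,-0.6],
  [0,0,-0.5],
  [0,0,0],
  [0,0,0],
], spin=[0,0,0,0,0,0,0], fingers=[0.6,0.6,0.6,0.6,0.6,0.6,0.6])

```text
t: 7.15
tool_pos: [0.5319, -0.0259, 0.1389]
eef_rot: [3.141, 0.001, 2.916]
force: [0.3, 0.6, 0.4]
opening: 0.0616
```

Request:
move_arm([
  [0,0,-0.4],
  [0,0,-0.4],
  [0,0,-0.4],
  [0,0,-0.3],
  [0,0,0],
  [0,0,0],
], spin=[0,0,0,0,0,0], fingers=[0.6,0.6,0.6,0.6,0.6,0.6])

```text
t: 7.75
tool_pos: [0.5315, -0.026, 0.1234]
eef_rot: [-3.142, -0.0, 2.916]
force: [-0.5, -0.2, -1.4]
opening: 0.0615
```

Run:
```python
from m1 import *
c=shot('scene','s4')
st=monitor.state();print(st['tool_pos'],st['force'],st['torque'])
cv2.imwrite('pics/s4c.png',cv2.resize(c['color'][145:225,270:350,::-1],(560,560),interpolation=cv2.INTER_CUBIC))
```

```text
[ 0.53155956 -0.0260185   0.12349193] [-0.03598871  0.16634681 -0.26414528] [ 0.01821704 -0.02568387  0.01284353]
```

View pics/s4c.png

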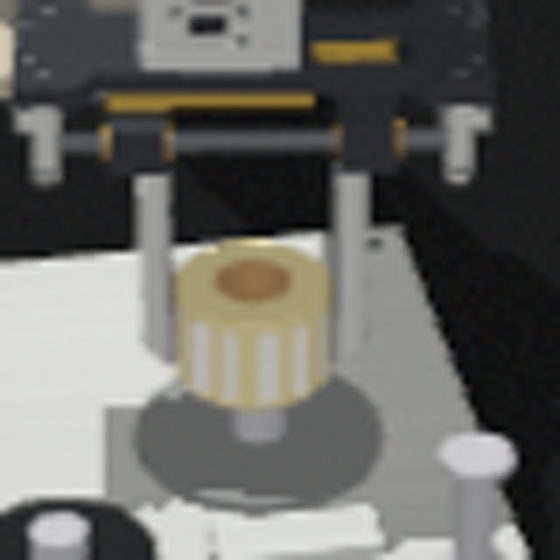

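The roll is threaded: the spindle at crop (257,425) shows directly under the roll's middle, with no side force. Continuing down.

Request:
move_arm([
  [0,0,-0.5],
  [0,0,-0.6],
  [0,0,-0.6],
  [0,0,-0.5],
  [0,0,-0.3],
  [0,0,-0.2],
  [0,0,0],
  [0,0,0],
], spin=[0,0,0,0,0,0,0,0], fingers=[0.6,0.6,0.6,0.6,0.6,0.6,0.6,0.6])

```text
t: 8.6
tool_pos: [0.5316, -0.026, 0.0965]
eef_rot: [3.142, 0.0, 2.916]
force: [-0.6, 0.3, -0.9]
opening: 0.0617
```

Request:
move_arm([
  [0,0,-0.2],
  [0,0,-0.1],
  [0,0,0],
  [0,0,0],
], spin=[0,0,0,0], fingers=[0.6,0.6,0.6,0.6])

```text
t: 9.0
tool_pos: [0.5315, -0.026, 0.0935]
eef_rot: [3.142, -0.0, 2.916]
force: [0.4, -0.9, 0.1]
opening: 0.0619
```

Request:
move_arm([
  [0,0,-0.1],
  [0,0,0],
  [0,0,0],
], spin=[0,0,0], fingers=[0.6,0.6,0.6])

```text
t: 9.3
tool_pos: [0.5317, -0.026, 0.0928]
eef_rot: [3.141, 0.0, 2.916]
force: [-0.5, 0.3, 3.2]
opening: 0.0615
```

Request:
move_arm([
  [0,0,-0.1],
  [0,0,0],
  [0,0,0],
  [0,0,0],
], spin=[0,0,0,0], fingers=[0.6,0.6,0.6,0.6])

```text
t: 9.7
tool_pos: [0.5317, -0.026, 0.0928]
eef_rot: [3.141, 0.001, 2.916]
force: [-2.9, 0.6, 12.7]
opening: 0.0614
```

Run:
```python
from m1 import *
c=shot('scene','s5')
st=monitor.state();print(st['tool_pos'],st['force'],st['torque'])
cv2.imwrite('pics/s5c.png',cv2.resize(c['color'][155:225,270:340,::-1],(560,560),interpolation=cv2.INTER_CUBIC))
```

```text
[ 0.53165338 -0.02600454  0.09274607] [-3.02387664 -0.05628317 13.00317023] [0.09622131 0.73299976 0.03290937]
```

View pics/s5c.png

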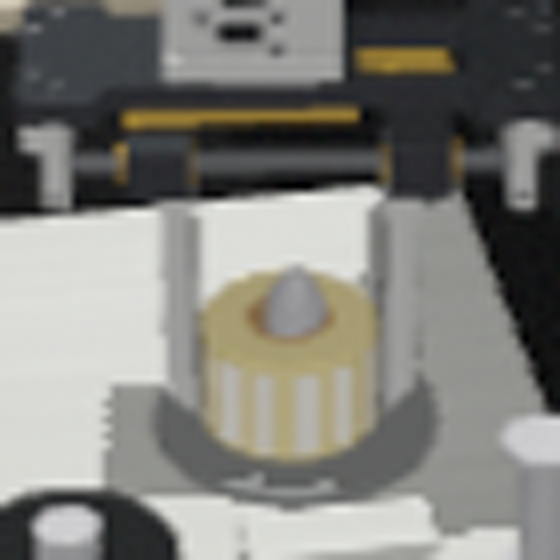

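The roll is down flat on the platen. The nose stands out of the bore at crop (296,295), z stopped at 0.0928 and the force is 13 N. I'll relieve the push, open and rise straight up.

Request:
move_arm([
  [0,0,0.1],
  [0,0,0],
  [0,0,0],
  [0,0,0],
  [0,0,0],
  [0,0,0],
  [0,0,0],
], spin=[0,0,0,0,0,0,0], fingers=[0.6,0.3,0.15,0.1,0.1,0.1,0.1])

```text
t: 10.45
tool_pos: [0.5315, -0.026, 0.0924]
eef_rot: [3.142, -0.0, 2.916]
force: [0.1, 0.3, 0.4]
opening: 0.0848
```

Request:
move_arm([
  [0,0,0.5],
  [0,0,1],
  [0,0,2],
  [0,0,3],
  [0,0,3],
  [0,0,3],
  [0,0,1.5],
  [0,0,0],
  [0,0,0],
], spin=[0,0,0,0,0,0,0,0,0], fingers=[0.1,0.1,0.1,0.1,0.1,0.1,0.1,0.1,0.1])

```text
t: 11.35
tool_pos: [0.5313, -0.026, 0.2327]
eef_rot: [3.141, 0.0, 2.916]
force: [-0.3, 0.7, -1.3]
opening: 0.0845
```

Run:
```python
from m1 import *
c=shot('scene','s6')
st=monitor.state();print(st['tool_pos'],st['force'],st['joint_pos'])
cv2.imwrite('pics/s6c.png',cv2.resize(c['color'][135:225,200:350,::-1],(750,450),interpolation=cv2.INTER_CUBIC))
```

```text
[ 0.53083867 -0.02594253  0.23196865] [-0.85881774 -0.15188915  0.18059864] [-0.03222834  0.42752741  0.04051855  1.81452766 -0.02145285  0.90109325
  1.36301612]
```

View pics/s6c.png

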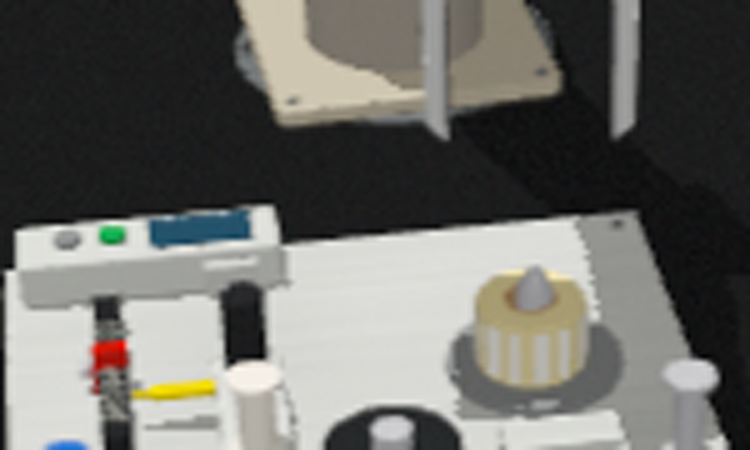

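The roll is released and seated, with its nose through the bore at crop (535,288). Refining the knob position now, with no need to move the arm.

Run:
```python
from m1 import *
S=load('scene0');T=load('top0');c=load('s6')
print(onz(S,248.2,193.8,.16))
print('knob S6');show(c,(236,185,262,210),lambda h,s,v:(v<70))
# tri using knob top centre: top view top end of blob
show(T,(370,192,388,210),lambda h,s,v:(v<50))
for P in [(.541,-.1853,.16),(.541,-.1853,.114)]: print(proj(T,np.array(P)),proj(S,np.array(P)))
print('tri top', tri(T,(380.0,199.0),S,(248.2,193.8)))
cv2.imwrite('pics/z5.png',cv2.hconcat([cv2.resize(S['color'][183:213,235:265,::-1],(390,390),interpolation=cv2.INTER_NEAREST),cv2.resize(T['color'][190:212,366:388,::-1],(390,390),interpolation=cv2.INTER_NEAREST)]))
```

```text
[ 0.54412736 -0.18424908  0.16      ]
knob S6
area 110.2 out cen [248.23 199.17] ell [248.23 199.39] [ 8.5 18. ] 176 bbox [243.9 191.2] [252.7 207.4]
area 20.8 out cen [378.45 200.62] ell [378.45 200.62] [4.4 6.2] 40 bbox [375.8 197.9] [381.1 203.6]
[379.51461823 199.24078274] [247.62228319 193.2066475 ]
[377.90809188 201.4814434 ] [248.77756964 207.4186022 ]
tri top (array([ 0.54220042, -0.1855781 ,  0.15902595]), np.float64(0.003070059686147693))
```

View pics/z5.png

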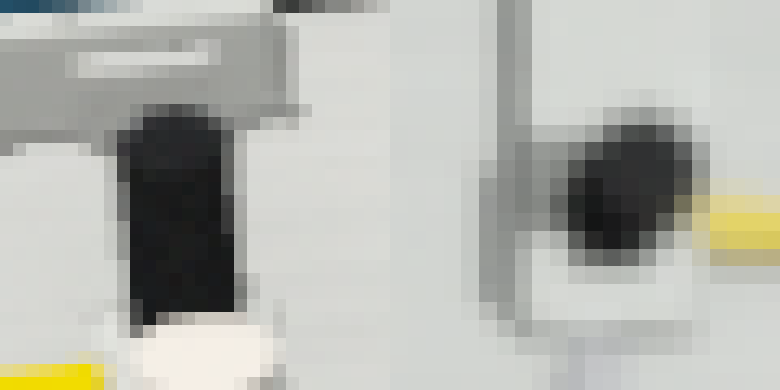

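Request:
move_arm([
  [0.1,-1,0],
  [0.1,-2,0],
  [0.1,-2,0],
  [0.1,-2,0],
  [0.1,-2,0],
  [0.1,-2,0],
  [0.1,-2,0],
  [0.1,-1.5,0],
  [0.1,-1,0],
  [0,-0.4,0],
  [0,0,0],
  [0,0,0],
], spin=[-0.14,-0.14,-0.14,-0.14,-0.14,-0.14,-0.14,-0.14,-0.14,-0.15,0,0], fingers=[0.47,0.47,0.47,0.47,0.47,0.47,0.47,0.47,0.47,0.47,0.47,0.47])

```text
t: 12.6
tool_pos: [0.5399, -0.1844, 0.2314]
eef_rot: [-3.139, -0.0, 1.51]
force: [-0.0, -0.8, -0.5]
opening: 0.0499
```

Request:
move_arm([
  [0,0,-1],
  [0,0,-2],
  [0,0,-1.5],
  [0,0,-0.5],
  [0,0,0],
  [0,0,0],
], spin=[0,0,0,0,0,0], fingers=[0.47,0.47,0.47,0.47,0.47,0.47])

```text
t: 13.2
tool_pos: [0.5408, -0.1851, 0.1828]
eef_rot: [3.141, 0.0, 1.506]
force: [0.7, 0.1, 0.7]
opening: 0.0496
```

Run:
```python
from m1 import *
c=shot('scene','s7');d=shot('top','t7')
st=monitor.state();print(st['tool_pos'],st['eef_rot'],st['force'],st['opening'],st['joint_pos'])
cv2.imwrite('pics/s7c.png',cv2.hconcat([cv2.resize(c['color'][125:225,200:300,::-1],(400,400),interpolation=cv2.INTER_CUBIC),cv2.resize(d['color'][145:245,320:420,::-1],(400,400),interpolation=cv2.INTER_CUBIC)]))
```

```text
[ 0.54101334 -0.18516813  0.18319029] [3.14018565e+00 2.23724058e-04 1.50612624e+00] [-0.48408117  1.33448359 -0.23453433] 0.04983844008495952 [ 0.01885617  0.57137939  0.40706976  1.7751072  -0.28857482  0.85270247
  0.49468224]
```

View pics/s7c.png

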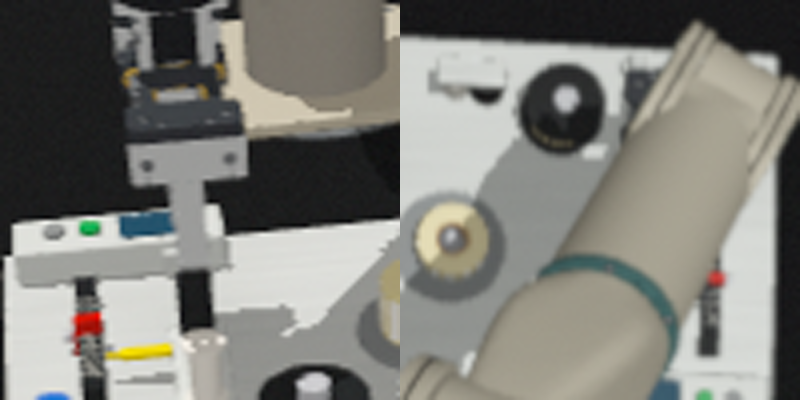

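In the scene crop the rear finger (column ≈190) is in line with the knob (column ≈195). The top crop shows the roll centred on its platen at (452,238). Lowering over the knob.

Request:
move_arm([
  [0,0,-1],
  [0,0,-2],
  [0,0,-2],
  [0,0,-1],
  [0,0,-0.6],
  [0,0,0],
  [0,0,0],
], spin=[0,0,0,0,0,0,0], fingers=[0.47,0.47,0.47,0.47,0.47,0.47,0.47])

```text
t: 14.0
tool_pos: [0.541, -0.1853, 0.117]
eef_rot: [3.141, 0.0, 1.506]
force: [0.0, 0.1, -0.3]
opening: 0.0499
```

Request:
move_arm([
  [-0.1,0,0],
  [0,0,0],
  [0,0,0],
  [0,0,0],
  [0,0,0],
  [0,0,0],
  [0,0,0],
], spin=[0,0,0,0,0,0,0], fingers=[0.6,0.7,0.8,0.9,1,1,1])

```text
t: 14.7
tool_pos: [0.5407, -0.1851, 0.1169]
eef_rot: [3.139, 0.0, 1.506]
force: [4.4, 0.1, 0.6]
opening: 0.0239
```

Run:
```python
from m1 import *
c=shot('scene','s8')
st=monitor.state();print(st['tool_pos'],st['eef_rot'],st['force'],st['opening'])
print('yellow S');show(c,(220,200,250,225),lambda h,s,v:(s>130)&(h>20)&(h<35)&(v>120))
print('red S');show(c,(210,195,235,218),lambda h,s,v:(s>120)&((h<8)|(h>172))&(v>90))
cv2.imwrite('pics/s8c.png',cv2.resize(c['color'][145:225,200:300,::-1],(750,600),interpolation=cv2.INTER_CUBIC))
```

```text
[ 0.54055701 -0.18508246  0.11687494] [3.13963862e+00 2.96207464e-04 1.50597237e+00] [ 4.07617778 -0.62312671  1.02525395] 0.023482144247424962
yellow S
area 42.5 out cen [234.92 212.6 ] ell [235.45 212.54] [ 3.2 18.4] 84 bbox [226.1 210.4] [242.6 214.6]
red S
area 37.0 out cen [221.51 205.49] ell [221.48 205.55] [6.5 7.9] 68 bbox [218.1 202.3] [225.2 209.2]
```

View pics/s8c.png

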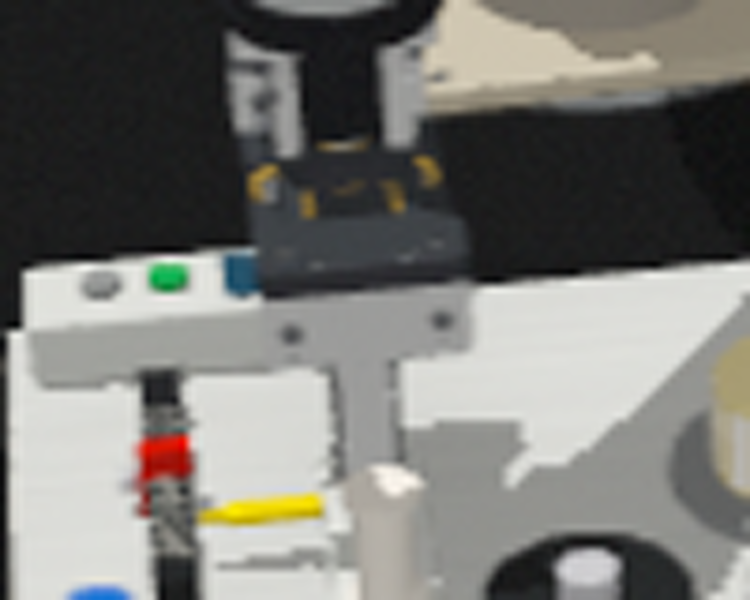

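The knob is gripped (opening 23.5 mm, spring force 4 N) and the pointer is still at rest. I'll draw out about 38 mm, then measure against the flag.

Request:
move_arm([
  [-0.3,0.02,0],
  [-0.5,0.03,0],
  [-0.5,0.03,0],
  [-0.5,0.03,0],
  [-0.5,0.03,0],
  [-0.5,0.03,0],
  [-0.5,0.03,0],
  [-0.3,0.02,0],
  [-0.2,0.02,0],
  [0,0,0],
  [0,0,0],
  [0,0,0],
], spin=[0,0,0,0,0,0,0,0,0,0,0,0], fingers=[1,1,1,1,1,1,1,1,1,1,1,1])

```text
t: 15.95
tool_pos: [0.5035, -0.1827, 0.1169]
eef_rot: [3.138, 0.001, 1.506]
force: [7.3, 0.3, -1.0]
opening: 0.0237
```

Run:
```python
from m1 import *
c=shot('scene','s9');d=shot('top','t9')
st=monitor.state();print(st['tool_pos'],st['eef_rot'],st['force'],st['opening'])
print('yellow S');show(c,(215,190,250,225),lambda h,s,v:(s>130)&(h>20)&(h<35)&(v>120))
print('red S');show(c,(210,190,235,218),lambda h,s,v:(s>120)&((h<8)|(h>172))&(v>90))
cv2.imwrite('pics/s9c.png',cv2.resize(c['color'][185:225,205:265,::-1],(750,500),interpolation=cv2.INTER_NEAREST))
cv2.imwrite('pics/t9c.png',cv2.resize(d['color'][180:240,350:420,::-1],(700,600),interpolation=cv2.INTER_NEAREST))
```

```text
[ 0.50347794 -0.18271631  0.11686662] [3.13776905e+00 6.93681393e-04 1.50621975e+00] [ 7.27200079  0.65032304 -0.69855329] 0.023512195206521213
yellow S
area 38.8 out cen [234.1  204.71] ell [234.59 204.66] [ 3.1 17.7] 84 bbox [225.3 202.6] [241.4 206.7]
red S
area 1.8 out cen [219.   211.58] ell [218.99 211.61] [0.9 3.4] 5 bbox [218.4 210.1] [219.6 213.2]
area 36.3 out cen [221.45 205.48] ell [221.44 205.55] [6.5 7.8] 66 bbox [218.1 202.3] [225.3 209.2]
```

View pics/s9c.png

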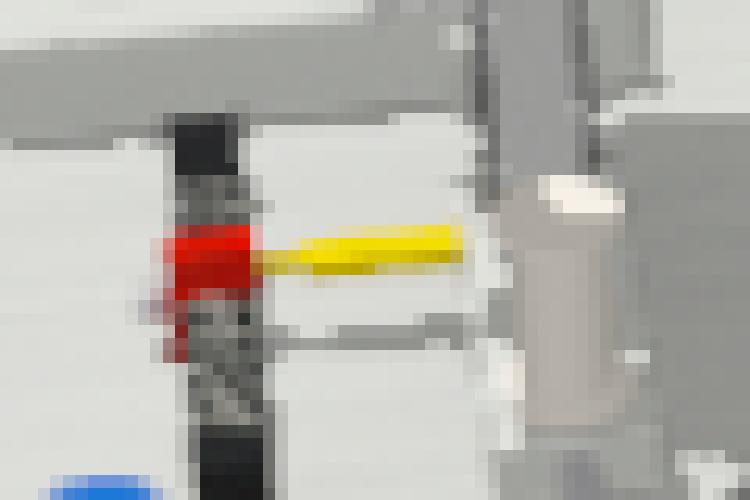

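View pics/t9c.png

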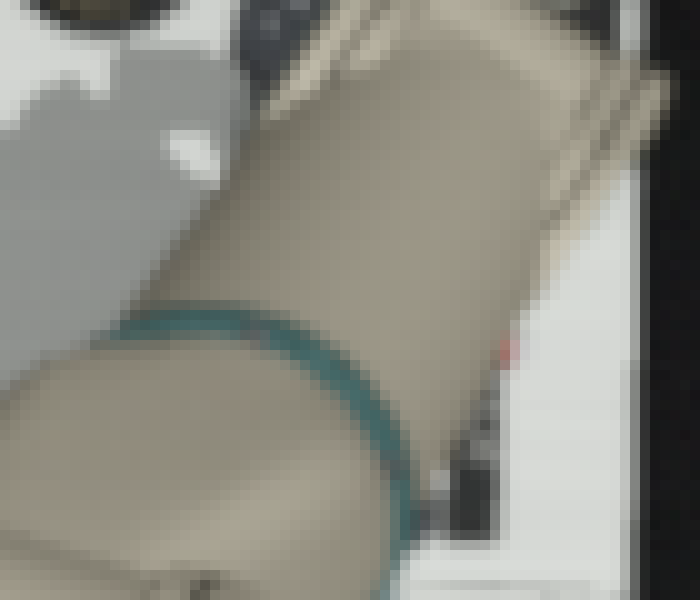

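Run:
```python
from m1 import *
S=load('scene0');T=load('top0');c=load('s9')
xl=np.array([np.cos(np.radians(-3.65)),np.sin(np.radians(-3.65))]);yl=np.array([-xl[1],xl[0]])
tip=np.array([.5406,-.1851])-.061*yl;print('tip rest pred',tip)
for z in(.096,.1,.104,.108,.112): print(z,onz(S,225.8,213.7,z)[:2],'s9',onz(c,225.5,205.6,z)[:2], 'T yellow mid',onz(T,387.7,202.51,z)[:2]@xl)
print('yellow mid along tri');p,g=tri(T,(387.69,202.51),S,(234.98+0.,212.67));print(p,g)
print('bright red in S0');show(S,(210,192,235,218),lambda h,s,v:(s>150)&((h<8)|(h>172))&(v>200),30)
print('bright red in s9');show(c,(210,192,235,218),lambda h,s,v:(s>150)&((h<8)|(h>172))&(v>200),30)
print(S['color'][200:212,218:227,0])
print('T red');show(T,(385,205,410,225),lambda h,s,v:(s>100)&((h<8)|(h>172)),30)
print(T['color'][209:219,392:403,0]);print(T['color'][209:219,392:403,1])
```

```text
tip rest pred [ 0.53671665 -0.24597626]
0.096 [ 0.52975651 -0.24675165] s9 [ 0.49185686 -0.24318281] T yellow mid 0.5527998032987838
0.1 [ 0.53530002 -0.24703015] s9 [ 0.49758269 -0.24347847] T yellow mid 0.552114389532665
0.104 [ 0.54084353 -0.24730865] s9 [ 0.50330853 -0.24377414] T yellow mid 0.5514289757665463
0.108 [ 0.54638704 -0.24758715] s9 [ 0.50903436 -0.24406981] T yellow mid 0.5507435620004275
0.112 [ 0.55193055 -0.24786565] s9 [ 0.5147602  -0.24436548] T yellow mid 0.5500581482343089
yellow mid along tri
[ 0.53876872 -0.22200004  0.10140613] 0.0017532027575265577
bright red in S0
area 8.0 out cen [221.47 204.01] ell [221.66 203.97] [1.5 9.2] 82 bbox [218.2 202.8] [224.7 205.2]
bright red in s9
area 8.2 out cen [221.43 204.02] ell [221.7  203.99] [1.6 9.2] 83 bbox [218.2 202.8] [224.8 205.3]
[[184 101  92  87 100  80 110 187 215]
 [192 133  94  94 107 122 131 140 191]
 [184 106  93  85  99  85  97 179 215]
 [204 167 143 165 182 199 221 224 218]
 [215 217 216 217 217 219 226 224 217]
 [205 204 196 185 178 172 169 164 190]
 [188 163 162 159 158 158 158 149 185]
 [179 157 15
[... 531 characters left out ...]
193 151 156 185 196 198 200 203 201 201]
 [209 193 150 136 149 163 168 174 182 193 202]
 [212 205 173 111  89  99 109 121 155 191 208]
 [214 211 185 106  86  94 101 124 173 205 213]
 [214 212 186 105  87 105 107 124 181 211 214]]
[[216 214 192 120  79  88  91 105 177 214 218]
 [216 215 192 118  80 110 116 105 176 215 218]
 [216 214 192 121  91 109 114 113 178 215 218]
 [216 213 189 118  75  75  77  92 160 203 215]
 [214 203 167 108  62  60  60  68 117 172 200]
 [213 196 146 102  63  62  63  65  89 159 200]
 [212 196 147  98  53  55  57  56  88 163 202]
 [215 208 176 101  55  58  64  72 118 181 210]
 [216 215 188 107  85  92  99 121 171 205 215]
 [217 215 189 107  88 105 108 126 183 214 217]]
```

Run:
```python
from m1 import *
S=load('scene0');T=load('top0');c=load('s9')
xl=np.array([np.cos(np.radians(-3.65)),np.sin(np.radians(-3.65))]);yl=np.array([-xl[1],xl[0]])
s=lambda p:(round(float(p[:2]@xl),4),round(float(p[:2]@yl),4))
print('flag top S',s(onz(S,221.6,204.0,.108)))
# S: top-face rear edge (row ~205.1) and front edge (~202.8)
for r in (202.7,203,205,205.3): print('S row',r,s(onz(S,221.6,r,.108)))
for r in (212.17,213.55,214.09): print('T row',r,s(onz(T,397.67,r,.108)))
k=np.array([.5406,-.1851]);k9=np.array([.5035,-.1827]);print('knob rest',s(k),'now',s(k9))
# pointer mid s from scene in z .1015 rest & now
print('ptr S0 mid',s(onz(S,234.98,212.67,.1015)),'s9',s(onz(c,234.1,204.71,.1015)))
print('ptr S0 tip',s(onz(S,226.1,213.6,.1015)),'s9',s(onz(c,225.6,205.6,.1015)))
print('T yellow',s(onz(T,387.69,202.51,.1015)))
```

```text
flag top S (0.5141, -0.2212)
S row 202.7 (0.5079, -0.2209)
S row 203 (0.5093, -0.2209)
S row 205 (0.5188, -0.2214)
S row 205.3 (0.5202, -0.2214)
T row 212.17 (0.5184, -0.2212)
T row 213.55 (0.5135, -0.2213)
T row 214.09 (0.5116, -0.2214)
knob rest (0.5513, -0.1503) now (0.5141, -0.1503)
ptr S0 mid (0.5517, -0.1881) s9 (0.5142, -0.188)
ptr S0 tip (0.5517, -0.2116) s9 (0.5143, -0.211)
T yellow (0.5519, -0.1864)
```

Image and kinematics agree. The pointer is at s≈0.5142 along the slide, and the flag middle is at ≈0.5133–0.5135. About 0.9 mm more is needed.

Request:
move_arm([
  [-0.09,0.01,0],
  [0,0,0],
  [0,0,0],
  [0,0,0],
  [0,0,0],
], spin=[0,0,0,0,0], fingers=[1,1,1,1,1])

```text
t: 16.55
tool_pos: [0.5028, -0.1827, 0.1169]
eef_rot: [3.137, 0.001, 1.506]
force: [7.7, -0.1, -1.9]
opening: 0.0237
```

Run:
```python
from m1 import *
c=shot('scene','s10');d=shot('top','t10')
st=monitor.state();print(st['t'],st['tool_pos'],st['force'],st['opening'])
xl=np.array([np.cos(np.radians(-3.65)),np.sin(np.radians(-3.65))])
print(st['tool_pos'][:2]@xl)
show(c,(215,190,250,225),lambda h,s,v:(s>130)&(h>20)&(h<35)&(v>120))
cv2.imwrite('pics/s10c.png',cv2.hconcat([cv2.resize(c['color'][165:245,205:345,::-1],(770,440),interpolation=cv2.INTER_CUBIC)]))
cv2.imwrite('pics/t10.png',d['color'][100:300,160:480,::-1])
```

```text
16.65 [ 0.50277917 -0.18270574  0.11688325] [ 8.2317364  -0.30354561 -2.23234275] 0.02342515079281443
0.5133906223088035
area 39.0 out cen [234.08 204.54] ell [234.63 204.49] [ 3.1 17.8] 84 bbox [225.4 202.4] [241.4 206.6]
```

View pics/s10c.png

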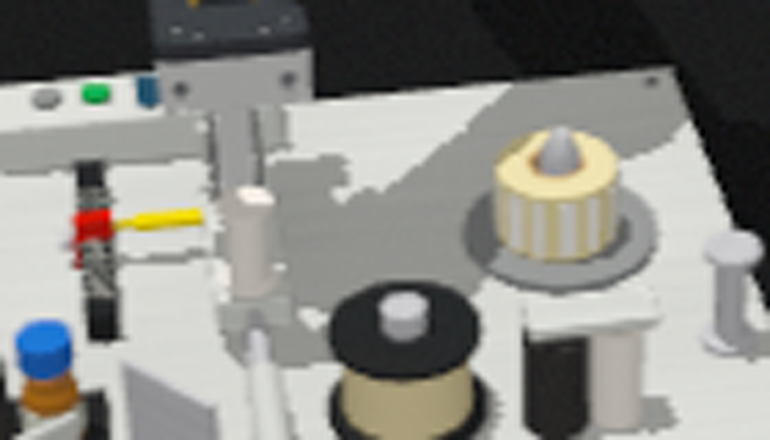

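View pics/t10.png

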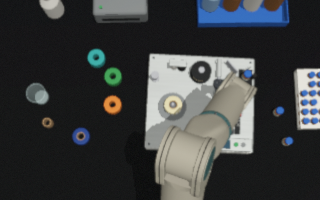

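The pointer tip (crop ≈(115,223)) is level with the flag. Force is 8.2 N, as expected for 38 mm of travel. The roll is flat on its platen and the bystanders have not moved. Handing in.

Run:
```python
from bench import ticket
print(ticket.sign_off())
```

```text
the job is handed in; nothing more can be done
None
```

The cream label roll is on the supply spindle and released, and the arm is holding the dancer knob with the yellow pointer at the red flag. I handed the job in at about 16.7 s.

- **Roll:** I lowered it in small steps until it touched the platen at the expected height, with about 13 N of contact force. I eased that off before opening the gripper. The last pictures show it flat and centred, with the spindle nose standing out of the bore.
- **Dancer:** The knob was drawn out about 38 mm and is still gripped, with the fingers 23.4 mm apart on the 24 mm knob. The 8.2 N pull matches the spring at that travel.
- **Alignment:** Arm position and the scene camera put the pointer within about 0.5 mm of the flag's middle. Carrying the top camera's at-rest reading forward gives the same. In the final view the arm hid the pointer from the top camera, and the calibration is only good to about 2 mm.
- **Bystanders:** The last top view shows the blue ribbon roll, empty core, bench vials and beaker where they were. The pocket vial looks unmoved too, though I only compared these by eye.

No check failed. One early two-view measurement of the pointer tip was poor, with the rays missing each other by 9 mm. I used the pointer's middle instead, where they met within 2 mm.

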